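# Stand the printer's stepper motors in their holders

## Task

Pick out the four square stepper motors and stand each one, shaft up, in the orange printed holder of its own size: the smallest motor in the smallest holder and so on up to the largest, every motor flat on the floor of its pocket, inside the rim. Set them down gently without dropping them, and leave the round gear motor and the little jar standing where they are.

Things in the scene. Friction and masses are not known exactly. Their poses are not given: they have to be found in the camera images.
- motor_tiny_mid (a point): smallest of the four square stepper motors, loose, standing shaft up: a block 20 x 20 mm in plan, 40 mm tall, aluminium ends, dark middle, about 60 g; a 5 mm shaft rises 10 mm more from its top. Point: the block's centre, 20 mm above its underside; x, y across flat sides, z along the shaft. Grip flat sides with fingertips 8 mm or more above the underside, to clear the holder's rim.
- motor_small_mid (a point): second smallest of the four square stepper motors, loose, standing shaft up: a block 32 x 32 mm in plan, 40 mm tall, aluminium ends, dark middle, about 150 g; a 5 mm shaft rises 10 mm more from its top. Point: the block's centre, 20 mm above its underside; x, y across flat sides, z along the shaft. Grip flat sides with fingertips 8 mm or more above the underside, to clear the holder's rim.
- motor_medium_mid (a point): second largest of the four square stepper motors, loose, standing shaft up: a block 44 x 44 mm in plan, 42 mm tall, aluminium ends, dark middle, about 300 g; a 5 mm shaft rises 10 mm more from its top. Point: the block's centre, 21 mm above its underside; x, y across flat sides, z along the shaft. Grip flat sides with fingertips 8 mm or more above the underside, to clear the holder's rim.
- motor_large_mid (a point): largest of the four square stepper motors, loose, standing shaft up: a block 57 x 57 mm in plan, 46 mm tall, aluminium ends, dark middle, about 600 g; a 5 mm shaft rises 10 mm more from its top. Point: the block's centre, 23 mm above its underside; x, y across flat sides, z along the shaft. Grip flat sides with fingertips 8 mm or more above the underside, to clear the holder's rim.
- holder_tiny_pocket (a point): smallest of the four orange printed holders, fixed to the board, for the 20 mm motor: a square tray 42 x 42 mm outside, 8 mm high, with an open square pocket 34 x 34 mm, 5 mm deep, with a grey floor. Point: centre of the pocket floor, 3 mm above the board; x, y along the sides, z up; the 4 mm wide rim rises 5 mm above it.
- holder_small_pocket (a point): second smallest of the four orange printed holders, fixed to the board, for the 32 mm motor: a square tray 54 x 54 mm outside, 8 mm high, with an open square pocket 46 x 46 mm, 5 mm deep, with a grey floor. Point: centre of the pocket floor, 3 mm above the board; x, y along the sides, z up; the 4 mm wide rim rises 5 mm above it.
- holder_medium_pocket (a point): second largest of the four orange printed holders, fixed to the board, for the 44 mm motor: a square tray 66 x 66 mm outside, 8 mm high, with an open square pocket 58 x 58 mm, 5 mm deep, with a grey floor. Point: centre of the pocket floor, 3 mm above the board; x, y along the sides, z up; the 4 mm wide rim rises 5 mm above it.
- holder_large_pocket (a point): largest of the four orange printed holders, fixed to the board, for the 57 mm motor: a square tray 79 x 79 mm outside, 8 mm high, with an open square pocket 71 x 71 mm, 5 mm deep, with a grey floor. Point: centre of the pocket floor, 3 mm above the board; x, y along the sides, z up; the 4 mm wide rim rises 5 mm above it.
- gearmotor_mid (a point): a round gear motor, loose, not part of the job: an upright cylinder 37 mm across and 45 mm tall, aluminium above dark steel, with a thin off-centre shaft rising 10 mm more. The point is its centre, half-way up the 45 mm.
- jar_mid (a point): a small round amber jar with a white lid, loose, not part of the job: 44 mm across, 45 mm tall. The point is its centre, half-way up.
Things that resemble listed ones, but are neither listed nor needed, are in the scene too. Leave any green look-alike of the part that bears motor_medium_mid alone.

How it is judged:
At the end, for the whole second after the job is handed in: each of the four square motors stands flat on the pocket floor of the holder of its own size rank: centre within 11 mm of the pocket's centre in plan (all that the rim allows), not more than 2 mm above the floor, upright within 0.05 rad, released and at rest (horizontal distance between motor_tiny_mid and holder_tiny_pocket below 0.011 m and z of motor_tiny_mid in the frame of holder_tiny_pocket between 0.017 and 0.022 m and angle between each of motor_tiny_mid, motor_small_mid, motor_medium_mid, motor_large_mid's own z axis and vertical below 0.05 rad and linear speed of each of motor_tiny, motor_small, motor_medium, motor_large below 0.02 m/s and contact force between the fingers and motor_tiny below 0.1 N and horizontal distance between motor_small_mid and holder_small_pocket below 0.011 m and z of motor_small_mid in the frame of holder_small_pocket between 0.017 and 0.022 m and contact force between the fingers and motor_small below 0.1 N and horizontal distance between motor_medium_mid and holder_medium_pocket below 0.011 m and z of motor_medium_mid in the frame of holder_medium_pocket between 0.018 and 0.023 m and contact force between the fingers and motor_medium below 0.1 N and horizontal distance between motor_large_mid and holder_large_pocket below 0.011 m and z of motor_large_mid in the frame of holder_large_pocket between 0.02 and 0.025 m and contact force between the fingers and motor_large below 0.1 N); the robot touches nothing.
It fails at once if a square motor is dropped (falls or flies free of the fingers at over 0.7 m/s, a drop of some 25 mm) ((linear speed of motor_tiny above 0.7 m/s and contact force between the fingers and motor_tiny below 0.05 N) or (linear speed of motor_small above 0.7 m/s and contact force between the fingers and motor_small below 0.05 N) or (linear speed of motor_medium above 0.7 m/s and contact force between the fingers and motor_medium below 0.05 N) or (linear speed of motor_large above 0.7 m/s and contact force between the fingers and motor_large below 0.05 N)).
It fails at once if the round gear motor is moved by more than 20 mm or tipped (distance of gearmotor_mid from where it was at the start of the episode above 0.02 m or angle between gearmotor_mid's own z axis and vertical above 0.3 rad).
It fails at once if the jar is moved by more than 20 mm or tipped (distance of jar_mid from where it was at the start of the episode above 0.02 m or angle between jar_mid's own z axis and vertical above 0.3 rad).
It also fails if it takes over 136 s, if anything falls off the work surface, if the arm or the gripper's body presses on something with over 40 N, if the wrist force passes 120 N, or if a joint passes its speed limit or range.

## Robot

A 6-joint arm with a two-finger parallel gripper is mounted at the origin on the work surface. World frame = base frame: x ahead of the robot, y to its left, z up, the work surface at z = 0. Lengths are in m, angles in rad, forces in N, time in s.
With the tool pointing down it reaches from about 0.425 to 0.95 m from the base axis. Payload 14.7 kg.
Tool frame: the origin (TCP) lies at the very end of the fingers, on their centre line; the grasp point (between the pads) lies 19 mm behind it; y points along the fingers, z is the direction in which the jaws open and shut, and the axes are right-handed (so a half turn about y gives the same grasp; the last joint's range is limited). The gripper opens to 85 mm and grips with 20 to 120 N. Pads are 22 mm wide; open, the fingers measure 114 mm over their backs; the gripper's body (76 mm by 85 mm) begins 54 mm behind the grasp point. The pads swing forward as they close: fully open they stand 13 mm farther back than shut.
Start: joints at [-1.154, 0.48, 1.596, -0, 1.065, -0.047], TCP at [0.291, -0.581, 0.231] pointing down, gripper open.
Joint ranges: [-2.75, 2.75], [-0.82, 2.05], [0.23, 2.67], [-1.56, 4.7], [0.09, 2.69], [-2.92, 2.92]. Speed limits (rad/s): [1.89, 1.89, 2.39, 3.01, 3.01, 3.01].

## Interface

Orientations are given as a 3x3 rotation matrix whose columns are the frame's x, y, z axes.
In Python, from workcell import get_state, cams, ticket gives the robot as it stands.
- The arm moves only by the tool drive_tool, never from a script. Its argument "series" is one flat list of numbers, 4 for each row, row after row: the shift along the tool's x, y, z in cm, then the turn about the tool's y in degrees. In form: [tx, ty, tz, yaw, tx, ty, tz, yaw, ...]. A call has exactly 5 rows; each row shifts and turns the commanded pose from where the row before left it, along the tool's axes as they then stand; what a row does not reach is not made up. A row lasts 1/10 s, in which the tool goes at most 50 mm and 8.59 degrees, less where a joint would pass 70% of its speed; a pose out of reach is approached as far as the arm can. A call with a gripper value outside its range is refused whole. "hand" is the opening, from -1 (shut) to 1 (fully open), so that 0 is half open, set as the call begins (left out, the last holds). The fingers move at their own pace and stop on an object; the grip force is fixed at half the most. Time passes only in rows, so rows that do not move let the fingers close, or fill a call up. It gives the time, the measured TCP pose, the force and the opening at its end, in the units of the state.
- get_state(): the state, without advancing time (a new reading comes with each control period).
- cams.grab_frame(name): name is "side" or "top" or "wrist"; returns the picture (480x640x3 uint8, red, green, blue); there is no depth.
- cams.camera_model(name): a dict with "fx", "fy", "cx", "cy" (pixels), "origin" and "rotation" of the camera in the world. Camera axes: x right, y down, z forward; pixel columns grow to the right and rows downward; lengths in m; the calibration is good to about 2 mm. A picture is of the moment at which its call begins: read the wrist's pose just before it. camera_model takes no time and is no camera call; for the wrist camera it gives the pose at the moment of the call.
- ticket.hand_in(): hands the job in, once; it reports no verdict.
The state is a dict: "clock": time; "q": joint angles; "qd": joint speeds; "effort": joint torques, N m; "tcp_pos": TCP position; "tool_rot": TCP orientation; "ft_force": force on the tool from outside, world axes, zero at the start; "ft_torque": the same for the moment, N m; "finger_gap": finger opening in m.
Only numpy, scipy, OpenCV 4.12 (cv2) and the standard library are available. Lean on these libraries where they do the work, as an engineer would, in place of code of your own. Each camera call takes 0.05 s, during which the arm holds its last target.

## Working session

There is one attempt and no reset: what is moved stays moved. The work goes in short steps, Python scripts to look and compute and a tool call to move; the robot and the scene stay as the last step left them, time stands still between calls to the robot, and variables do not carry over. Pictures are saved under pics/ and viewed, and the job is handed in when it is done.

Besides the shell and the picture viewer there is one more tool, called after "Emit:" as name(argument=value, ...) on one line, values as JSON. drive_tool: Moves the arm, as the interface text tells. Its arguments: {"type":"object","properties":{"series":{"type":"array"},"hand":{"type":"number"}},"required":["series"]}

```bash
ls; mkdir -p pics; python3 - <<'E'
from workcell import get_state,cams
import cv2
s=get_state();print({k:s[k] for k in('clock','tcp_pos','tool_rot','finger_gap')})
for n in('side','top','wrist'):
    m=cams.camera_model(n);print(n,m)
    cv2.imwrite(f'pics/{n}0.png',cams.grab_frame(n)[:,:,::-1])
E
```

```text
pics
{'clock': 0.0, 'tcp_pos': array([ 0.29059831, -0.58093852,  0.23065216]), 'tool_rot': array([[-8.94385320e-01, -5.47003036e-04,  4.47296994e-01],
       [-4.47297328e-01,  1.15020863e-03, -8.94384580e-01],
       [-2.52537806e-05, -9.99999189e-01, -1.27340271e-03]]), 'finger_gap': 0.08570109220191564}
side {'fx': 520.9564818308805, 'fy': 520.9564818308805, 'cx': 313.48648714118264, 'cy': 234.36006038019195, 'origin': array([ 0.3864343 , -0.7736969 ,  0.60053232]), 'rotation': array([[ 0.99987337, -0.01255148,  0.00978303],
       [-0.01522975, -0.57642768,  0.81700623],
       [-0.00461543, -0.81705176, -0.57654585]])}
top {'fx': 573.4806304702236, 'fy': 573.4806304702236, 'cx': 328.045793641905, 'cy': 242.22282379173922, 'origin': array([ 0.20623973, -0.01552159,  1.21471895]), 'rotation': array([[ 0.01465322, -0.98480616,  0.17303789],
       [-0.99968704, -0.01091998,  0.02250703],
       [-0.02027549, -0.17331354, -0.98465797]])}
wrist {'fx': 350.0397567545679, 'fy': 350.0397567545679, 'cx': 322.7439084305464, 'cy': 237.79269936797428, 'origin': array([ 0.36282718, -0.54478643,  0.372995  ]), 'rotation': array([[ 0.44814194, -0.84890924, -0.28021759],
       [-0.89396123, -0.42606648, -0.13892688],
       [-0.00145501,  0.31276262, -0.94983021]])}
```

View pics/top0.png

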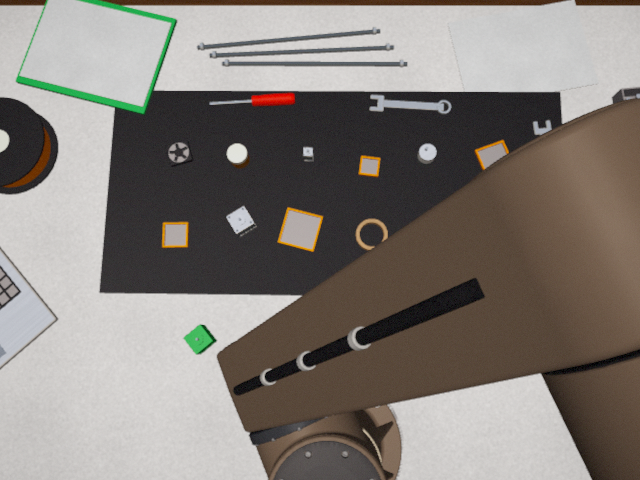

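View pics/side0.png

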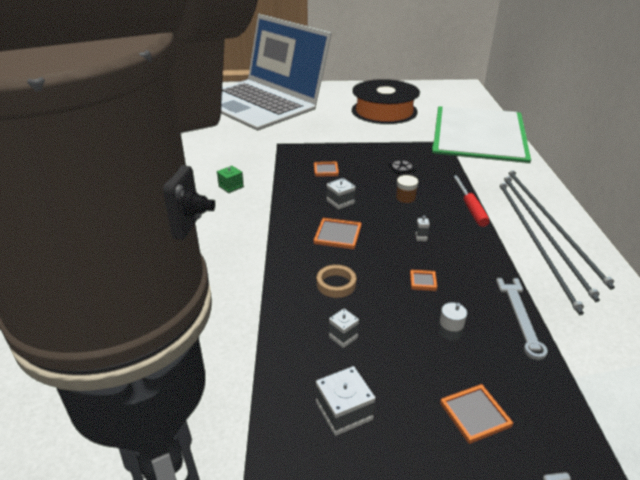

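View pics/wrist0.png

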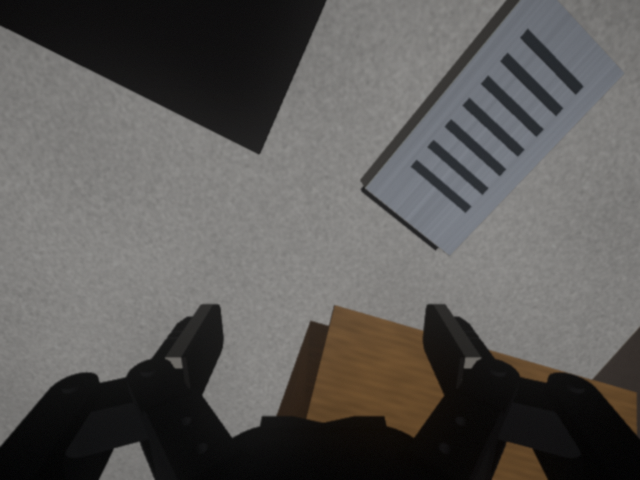

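Top shows orange squares at (175,235), (301,229), (370,166), (492,153). Side shows four motors near (345,400), (343,325), (340,190), (422,228), plus the round gear motor (453,318), the jar (407,188), a green look-alike (230,180) and a tape ring (337,280). I'll enlarge the side view and measure coarsely.

```bash
cat > h.py <<'E'
import numpy as np,cv2
from workcell import get_state,cams,ticket
def ray(m,p):
    R=np.array(m['rotation']);d=np.array([(p[0]-m['cx'])/m['fx'],(p[1]-m['cy'])/m['fy'],1.])
    return np.array(m['origin']),R@d
def onz(m,p,z):
    o,d=ray(m,p);return o+d*(z-o[2])/d[2]
def proj(m,P):
    c=np.array(m['rotation']).T@(np.array(P)-m['origin']);return np.array([m['fx']*c[0]/c[2]+m['cx'],m['fy']*c[1]/c[2]+m['cy']])
def tri(ms,ps):
    A=np.zeros((3,3));b=np.zeros(3);L=[]
    for m,p in zip(ms,ps):
        o,d=ray(m,p);d=d/np.linalg.norm(d);Q=np.eye(3)-np.outer(d,d);A+=Q;b+=Q@o;L.append((o,Q))
    X=np.linalg.solve(A,b);return X,[np.linalg.norm(Q@(X-o)) for o,Q in L]
def orange(img):
    h=cv2.cvtColor(img,cv2.COLOR_RGB2HSV);return cv2.inRange(h,(6,170,110),(22,255,255))
def holders(img,m,z=.008):
    out=[]
    for c in cv2.findContours(orange(img),cv2.RETR_EXTERNAL,cv2.CHAIN_APPROX_NONE)[0]:
        if cv2.contourArea(c)<150: continue
        P=np.array([onz(m,p,z)[:2] for p in c[:,0].astype(float)],np.float32)
        r=cv2.minAreaRect(P*1000);u=c[:,0].mean(0)
        out.append((u.round(0),np.round(r[0],1),np.round(r[1],1),round(r[2],1)))
    return out
E
python3 - <<'E'
from h import *
for n in('side','top'):
    img=cv2.imread(f'pics/{n}0.png')[:,:,::-1].copy();m=cams.camera_model(n)
    for o in holders(img,m):print(n,*o)
img=cv2.imread('pics/side0.png')
cv2.imwrite('pics/sc.png',cv2.resize(img[140:450,250:530],None,fx=1.9,fy=1.9,interpolation=cv2.INTER_CUBIC))
E
```

```text
side [476. 413.] [ 605.5 -346.9] [69.2 69.8] 20.5
side [423. 279.] [587.  -74.8] [49.6 44.2] 83.3
side [384. 110.] [617.4 700.6] [136.1 159.5] 82.2
top [175. 234.] [431.6 342.7] [54.8 57.1] 0.6
top [300. 229.] [446.8  72.8] [81.2 81.5] 75.9
top [369. 166.] [589.6 -75.1] [44.4 45.1] 83.1
```

View pics/sc.png

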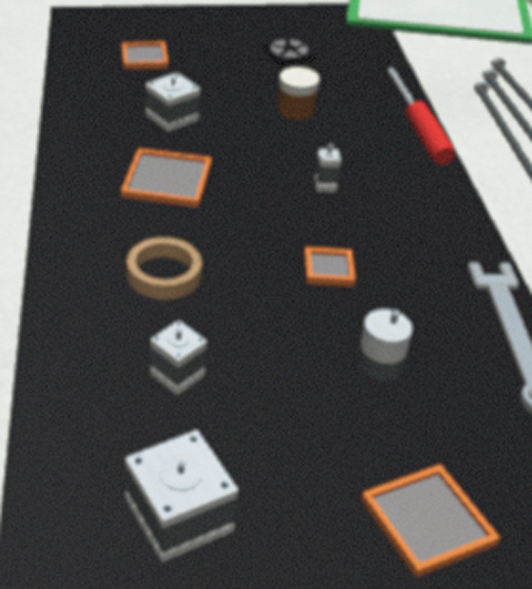

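The enlarged side crop shows four clear orange holders and the four grey square motors (crop: large (180,475), small (178,340), medium (172,88), tiny (328,157)). The round gear motor is at (387,335), the jar at (298,90). By measured size the holders are: tiny (590,-75), small (432,343), medium (605,-347), large (447,73) mm.

Next, the motor tops.

```bash
cat >> h.py <<'E'
def tops(img,m,z,box,thr=150):
    x0,y0,x1,y1=box
    g=img[y0:y1,x0:x1].min(2);mk=((g>thr)*255).astype(np.uint8)
    mk=cv2.morphologyEx(mk,cv2.MORPH_CLOSE,np.ones((3,3)))
    out=[]
    for c in cv2.findContours(mk,cv2.RETR_EXTERNAL,cv2.CHAIN_APPROX_NONE)[0]:
        if cv2.contourArea(c)<25: continue
        q=c[:,0].astype(float)+[x0,y0]
        r0=cv2.minAreaRect(q.astype(np.float32))
        P=np.array([onz(m,p,z)[:2] for p in q],np.float32);r=cv2.minAreaRect(P*1000)
        out.append((np.round(r0[0],1),np.round(r[0],1),np.round(r[1],1),round(r[2],1)))
    return out
E
python3 - <<'E'
from h import *
for n,bs in(('side',{'L':(300,355,390,440,.046),'S':(320,300,370,350,.04),'M':(320,170,362,215,.042),'T':(410,205,436,245,.04)}),('top',{'M':(222,200,262,240,.042),'T':(298,142,320,165,.04)})):
    img=cv2.imread(f'pics/{n}0.png')[:,:,::-1].copy();m=cams.camera_model(n)
    for k,b in bs.items():
        for o in tops(img,m,b[4],b[:4],130):print(n,k,*o)
E
```

```text
side L [345.1 389.4] [ 431.  -337.2] [58.4 58.9] 24.4
side S [343.8 318.8] [ 438.2 -202.6] [33.7 33.7] 41.6
side M [340.6 185.3] [456.8 199.4] [46.6 48.2] 31.8
side T [423. 221.] [608.3  60.9] [20.9 20.4] 88.7
top M [239.6 219.4] [458.9 197.5] [44.6 45.1] 32.6
top T [307.5 151. ] [610.6  58.2] [17.9 19.5] 0.4
```

Side and top agree within 3 mm on the M and T motors at the assumed top heights. The blob sizes (58, 34, 46, 20 mm) identify each motor. Now move above the large motor, then check it with the wrist and top cameras.

```bash
cat >> h.py <<'E'
def plan(x,y,z,phi=None):
    s=get_state();R=np.array(s['tool_rot']);p=s['tcp_pos']
    f=np.degrees(np.arctan2(R[1,2],R[0,2]))
    d=R.T@(np.array([x,y,z])-p)*100
    print('t',round(s['clock'],2),'tcp',np.round(p,4),'phi',round(f,1),'| shift cm',np.round(d,2),'yaw',None if phi is None else round((f-phi+180)%360-180,1),'gap',round(s['finger_gap'],4),'F',np.round(s['ft_force'],1),'q1,q6',np.round(s['q'][[0,5]],2))
E
python3 -c "
from h import *
plan(.431,-.337,.2,-65.6)"
```

```text
t 0.15 tcp [ 0.2907 -0.581   0.2308] phi -63.4 | shift cm [-23.47   3.1  -15.54] yaw 2.2 gap 0.0854 F [ 0.3 -0.1 -0.5] q1,q6 [-1.15 -0.05]
```

Emit:
drive_tool(series=[-4,0.5,-2.6,0,-4,0.5,-2.6,0,-4,0.5,-2.6,0,-4,0.5,-2.6,0,-3.7,0.5,-2.6,0], hand=1)

```text
clock: 0.65
tcp_pos: [0.4095, -0.3751, 0.206]
tool_rot: [[-0.894, 0.0, 0.447], [-0.447, 0.0, -0.894], [-0.0, -1.0, -0.0]]
ft_force: [0.5, -0.1, -0.2]
finger_gap: 0.0856
```

Emit:
drive_tool(series=[-3.7,0.5,-2.5,2.2,0,0,0,0,0,0,0,0,0,0,0,0,0,0,0,0])

```text
clock: 1.15
tcp_pos: [0.4303, -0.3391, 0.2013]
tool_rot: [[-0.911, 0.0, 0.412], [-0.412, -0.0, -0.911], [0.0, -1.0, 0.0]]
ft_force: [-0.1, -0.4, -0.7]
finger_gap: 0.0852
```

```bash
python3 - <<'E'
from h import *
plan(.431,-.337,.2,-65.6)
m=cams.camera_model('wrist');w=cams.grab_frame('wrist');t=cams.grab_frame('top')
cv2.imwrite('pics/w1.png',w[:,:,::-1]);cv2.imwrite('pics/t1.png',t[:,:,::-1])
print(proj(m,[.431,-.337,.046]))
E
```

```text
t 1.15 tcp [ 0.4303 -0.3391  0.2013] phi -65.7 | shift cm [-0.15  0.13 -0.16] yaw -0.1 gap 0.0852 F [-0.1 -0.4 -0.7] q1,q6 [-0.72  0.42]
[321.24762401 217.54013246]
```

View pics/w1.png

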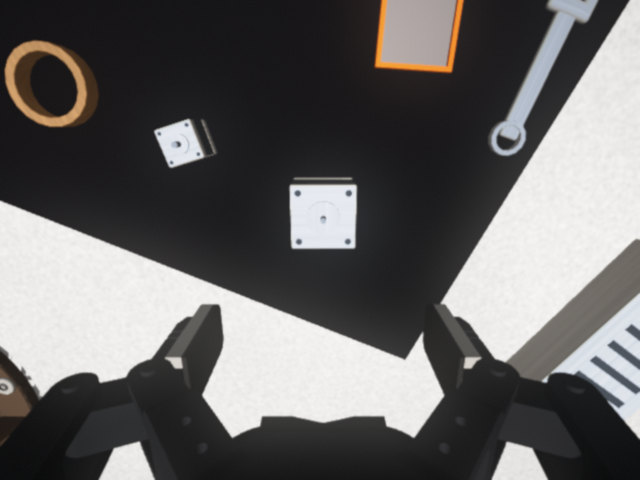

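View pics/t1.png

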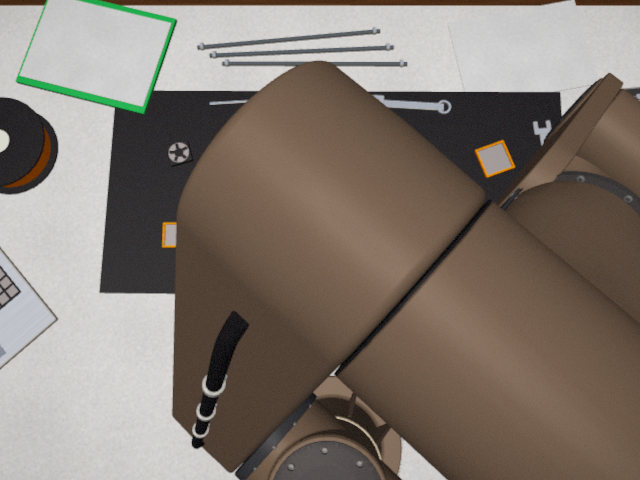

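The wrist view shows the large motor at (323,217), square to the jaws, and the small motor at (183,142). The top view now shows the medium holder at (495,158) in full. Triangulate with the side view.

```bash
python3 - <<'E'
from h import *
s=cams.camera_model('side');w=cams.camera_model('wrist');t=cams.camera_model('top')
im=cv2.imread('pics/w1.png')[:,:,::-1].copy()
oL=tops(im,w,.046,(280,182,370,260),130);oS=tops(im,w,.04,(150,112,205,175),150)
for o in oL+oS:print(*o)
print(tri([s,w],[(345.1,389.4),oL[0][0]]))
print(tri([s,w],[(343.8,318.8),oS[0][0]]))
print(tri([s,t],[(340.6,185.3),(239.6,219.4)]));print(tri([s,t],[(423,221),(307.5,151)]))
it=cv2.imread('pics/t1.png')[:,:,::-1].copy()
for o in holders(it,t):print(*o)
print('holders z',tri([s,t],[(338,233),(300.3,229.3)]),tri([s,t],[(477,412),(495,158)]),tri([s,t],[(326.5,168.5),(175,235)]),tri([s,t],[(423.5,280),(370,166)]))
E
```

```text
[323.  216.5] [ 431.7 -338.2] [57.1 57.8] 24.3
[179.1 143.2] [ 438.9 -202.6] [32.  32.9] 41.3
(array([ 0.43196767, -0.33778309,  0.04569838]), [np.float64(0.0004238591362592308), np.float64(0.00042385913625917713)])
(array([ 0.43875843, -0.2021628 ,  0.03948544]), [np.float64(0.00020462654039873413), np.float64(0.00020462654039868746)])
(array([0.45763984, 0.19727949, 0.04323672]), [np.float64(0.0009579434503307742), np.float64(0.0009579434503307475)])
(array([0.60865231, 0.05813242, 0.042126  ]), [np.float64(0.0011118199098204898), np.float64(0.001111819909820258)])
[494. 158.] [ 608.2 -348. ] [69.  69.8] 20.7
holders z (array([0.44569233, 0.0721553 , 0.00630108]), [np.float64(0.0004550072511700503), np.float64(0.0004550072511701342)]) (array([ 0.60752227, -0.34876157,  0.00950256]), [np.float64(0.0007087381882762228), np.float64(0.0007087381882762825)]) (array([0.43140706, 0.34250996, 0.00636042]), [np.float64(0.0006544102630017952), np.float64(0.0006544102630017707)]) (array([ 0.58764624, -0.07709972,  0.00832404]), [np.float64(0.0006131735370687651), np.float64(0.0006131735370686762)])
```

Heights agree with the text (46, 40, 43, 42 mm tops; rims about 6–9 mm). Descend on the large motor.

Emit:
drive_tool(series=[-0.2,3.5,0,0,0,3.5,0,0,0,3.5,0,0,0,3,0,0,0,2,0,0], hand=1)

```text
clock: 1.75
tcp_pos: [0.4315, -0.3372, 0.0443]
tool_rot: [[-0.911, -0.001, 0.412], [-0.412, 0.001, -0.911], [0.001, -1.0, -0.002]]
ft_force: [0.1, -0.6, -0.2]
finger_gap: 0.0851
```

Emit:
drive_tool(series=[0,1.5,0,0,0,1.2,0,0,0,0.7,0,0,0,0,0,0,0,0,0,0])

```text
clock: 2.25
tcp_pos: [0.4327, -0.3375, 0.0127]
tool_rot: [[-0.911, 0.0, 0.413], [-0.413, -0.0, -0.911], [-0.0, -1.0, 0.001]]
ft_force: [0.1, -0.1, 0.5]
finger_gap: 0.0853
```

```bash
python3 - <<'E'
from h import *
plan(.4318,-.338,.012,-65.7)
w=cams.grab_frame('wrist')
cv2.imwrite('pics/w2.png',w[:,:,::-1])
E
```

```text
t 2.25 tcp [ 0.4327 -0.3375  0.0127] phi -65.6 | shift cm [0.11 0.07 0.01] yaw 0.1 gap 0.0853 F [ 0.1 -0.1  0.5] q1,q6 [-0.72  0.43]
```

View pics/w2.png

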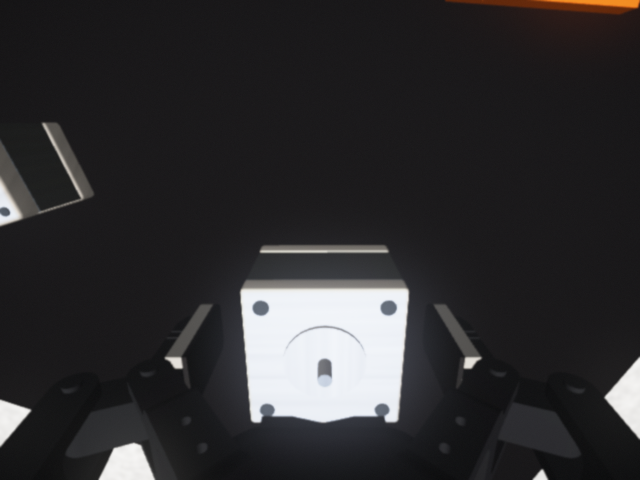

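The motor sits square between the open fingers. Close.

Emit:
drive_tool(series=[0,0,0,0,0,0,0,0,0,0,0,0,0,0,0,0,0,0,0,0], hand=-1)

```text
clock: 2.8
tcp_pos: [0.4329, -0.3375, 0.0131]
tool_rot: [[-0.911, 0.001, 0.413], [-0.413, -0.001, -0.911], [-0.0, -1.0, 0.001]]
ft_force: [-1.8, 0.7, 10.5]
finger_gap: 0.0563
```

Emit:
drive_tool(series=[0,0,0,0,0,-0.5,0,0,0,-1,0,0,0,-1,0,0,0,0,0,0])

```text
clock: 3.3
tcp_pos: [0.4333, -0.3378, 0.039]
tool_rot: [[-0.911, 0.002, 0.413], [-0.413, -0.001, -0.911], [-0.001, -1.0, 0.002]]
ft_force: [0.6, -0.0, -4.6]
finger_gap: 0.0562
```

```bash
python3 - <<'E'
from h import *
plan(.4455,.0725,.17,-14.1)
w=cams.grab_frame('wrist')
cv2.imwrite('pics/w3.png',w[:,:,::-1])
E
```

```text
t 3.3 tcp [ 0.4333 -0.3378  0.039 ] phi -65.6 | shift cm [-18.06 -13.16 -36.84] yaw -51.5 gap 0.0562 F [ 0.6 -0.  -4.6] q1,q6 [-0.72  0.43]
```

View pics/w3.png

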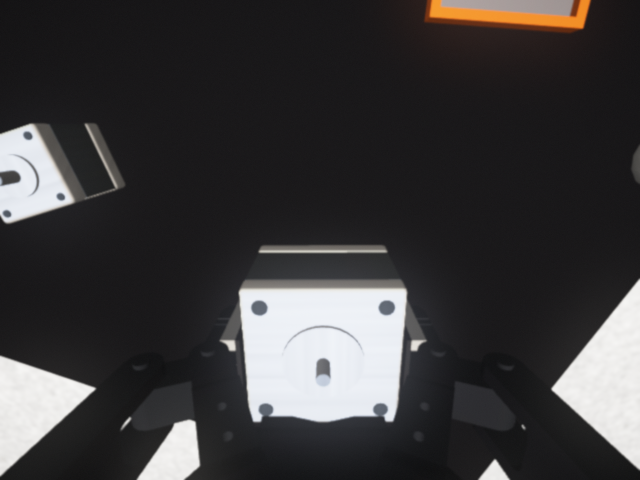

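The large motor is held (gap 56 mm, load −4.6 N). Lift, then carry it to the large holder.

Emit:
drive_tool(series=[0,-2,0,0,0,-3,0,0,0,-3,0,0,0,-3,0,0,0,-2.2,0,0])

```text
clock: 3.85
tcp_pos: [0.4327, -0.3373, 0.1709]
tool_rot: [[-0.911, 0.001, 0.413], [-0.413, -0.001, -0.911], [-0.0, -1.0, 0.001]]
ft_force: [0.0, -1.4, -5.1]
finger_gap: 0.0563
```

Emit:
drive_tool(series=[-0.9,0,-1.84,0,-1.4,0,-2.9,0,-1.7,0,-3.4,0,-1.7,0,-3.4,0,-1.7,0,-3.4,0])

```text
clock: 4.35
tcp_pos: [0.4374, -0.1685, 0.1686]
tool_rot: [[-0.911, -0.001, 0.412], [-0.412, 0.001, -0.911], [0.001, -1.0, -0.001]]
ft_force: [0.4, 0.8, -4.8]
finger_gap: 0.0561
```

Emit:
drive_tool(series=[-1.7,0,-3.4,0,-1.7,0,-3.4,0,-1.7,0,-3.4,0,-1.7,0,-3.4,0,-1.5,0,-3.1,0])

```text
clock: 4.85
tcp_pos: [0.4438, 0.0179, 0.1687]
tool_rot: [[-0.911, -0.001, 0.413], [-0.413, 0.0, -0.911], [0.001, -1.0, -0.001]]
ft_force: [1.2, -0.8, -5.3]
finger_gap: 0.0561
```

Emit:
drive_tool(series=[-1.2,0,-2.6,0,-0.8,0,-1.6,0,0,0,0,-5,0,0,0,-8,0,0,0,-8])

```text
clock: 5.35
tcp_pos: [0.4447, 0.0629, 0.1685]
tool_rot: [[-0.698, -0.001, 0.716], [-0.716, -0.0, -0.698], [0.001, -1.0, -0.001]]
ft_force: [-0.2, -0.7, -4.8]
finger_gap: 0.0562
```

Emit:
drive_tool(series=[0,0,0,-8,0,0,0,-8,0,0,0,-8,0,0,0,-4.5,0,0,0,-2])

```text
clock: 5.85
tcp_pos: [0.4448, 0.0626, 0.1686]
tool_rot: [[-0.241, -0.001, 0.971], [-0.971, -0.0, -0.241], [0.0, -1.0, -0.001]]
ft_force: [0.2, 0.1, -5.6]
finger_gap: 0.0564
```

```bash
python3 - <<'E'
from h import *
plan(.4455,.0725,.17,-14.1)
w=cams.grab_frame('wrist')
cv2.imwrite('pics/w4.png',w[:,:,::-1])
E
```

```text
t 5.85 tcp [0.4448 0.0626 0.1686] phi -13.9 | shift cm [-0.97 -0.14 -0.17] yaw 0.2 gap 0.0564 F [ 0.2  0.1 -5.6] q1,q6 [0.07 0.32]
```

View pics/w4.png

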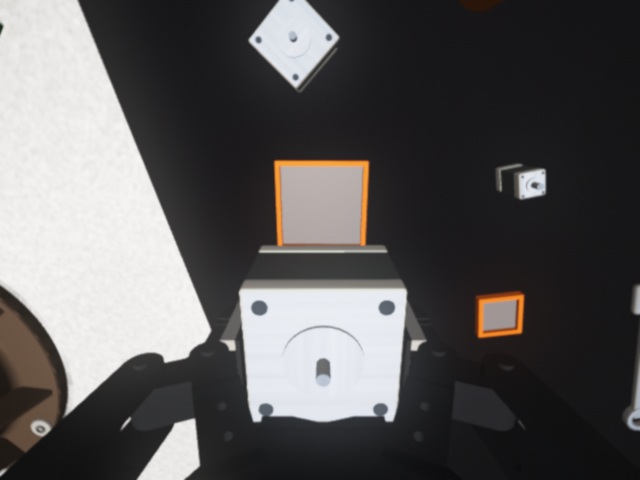

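The holder lies square ahead, with its rim centred at column 322. Shift over it and descend.

Emit:
drive_tool(series=[-1.1,1,-0.2,0,0,3,0,0,0,3,0,0,0,3,0,0,0,2,0,0])

```text
clock: 6.4
tcp_pos: [0.4452, 0.0741, 0.0469]
tool_rot: [[-0.245, -0.002, 0.969], [-0.969, -0.0, -0.245], [0.001, -1.0, -0.002]]
ft_force: [-0.8, 0.3, -4.4]
finger_gap: 0.0564
```

```bash
python3 - <<'E'
from h import *
plan(.4463,.0737,.0165,-14.1)
w=cams.grab_frame('wrist');t=cams.grab_frame('side')
cv2.imwrite('pics/w5.png',w[:,:,::-1]);cv2.imwrite('pics/s5.png',t[:,:,::-1])
E
```

```text
t 6.4 tcp [0.4452 0.0741 0.0469] phi -14.2 | shift cm [0.01 3.04 0.12] yaw -0.1 gap 0.0564 F [-0.8  0.3 -4.4] q1,q6 [0.1  0.35]
```

View pics/w5.png

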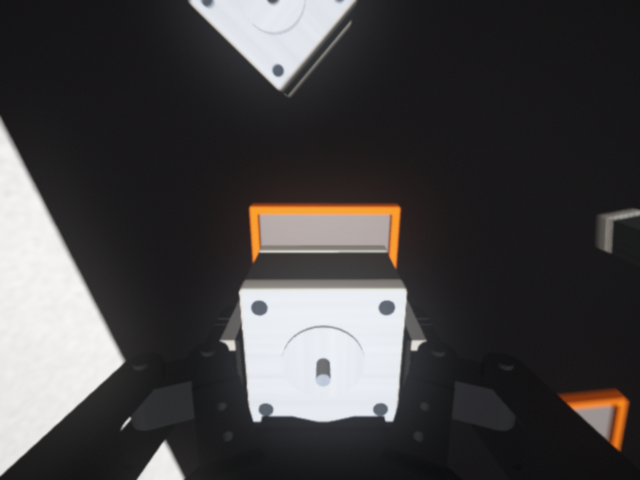

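View pics/s5.png

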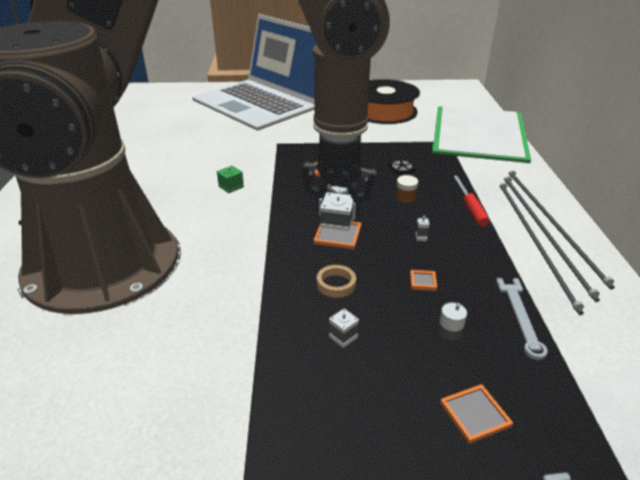

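The motor is centred over the holder (rim 250–400, motor 241–406). Lower gently.

Emit:
drive_tool(series=[0,1,0.1,0,0,0.8,0,0,0,0.5,0,0,0,0.3,0,0,0,0.2,0,0])

```text
clock: 7.0
tcp_pos: [0.4477, 0.0732, 0.0213]
tool_rot: [[-0.244, 0.0, 0.97], [-0.97, 0.0, -0.244], [-0.0, -1.0, 0.0]]
ft_force: [-0.1, -0.2, -5.2]
finger_gap: 0.0563
```

Emit:
drive_tool(series=[0,0.1,0,0,0,0.1,0,0,0,0,0,0,0,0,0,0,0,0,0,0])

```text
clock: 7.5
tcp_pos: [0.4477, 0.0732, 0.0194]
tool_rot: [[-0.244, 0.0, 0.97], [-0.97, 0.0, -0.244], [-0.0, -1.0, 0.0]]
ft_force: [-1.3, -0.2, -4.5]
finger_gap: 0.0562
```

Emit:
drive_tool(series=[0,0.1,0,0,0,0.1,0,0,0,0.1,0,0,0,0,0,0,0,0,0,0])

```text
clock: 8.0
tcp_pos: [0.4475, 0.0732, 0.0163]
tool_rot: [[-0.244, -0.0, 0.97], [-0.97, -0.0, -0.244], [0.0, -1.0, -0.0]]
ft_force: [0.4, -0.2, -5.0]
finger_gap: 0.0565
```

Emit:
drive_tool(series=[0,0.05,0,0,0,0.05,0,0,0,0.05,0,0,0,0,0,0,0,0,0,0])

```text
clock: 8.5
tcp_pos: [0.4476, 0.0732, 0.016]
tool_rot: [[-0.244, 0.001, 0.97], [-0.97, 0.0, -0.244], [-0.0, -1.0, 0.001]]
ft_force: [-8.3, -1.2, 37.8]
finger_gap: 0.0559
```

It's on the floor: force rose to +38 N. Release and rise.

Emit:
drive_tool(series=[0,-0.1,0,0,0,0,0,0,0,0,0,0,0,0,0,0,0,0,0,0], hand=1)

```text
clock: 9.0
tcp_pos: [0.4476, 0.0732, 0.0157]
tool_rot: [[-0.244, -0.0, 0.97], [-0.97, 0.0, -0.244], [0.0, -1.0, -0.0]]
ft_force: [-0.9, -0.5, 0.4]
finger_gap: 0.0854
```

Emit:
drive_tool(series=[0,-1,0,0,0,-3,0,0,0,-4,0,0,0,-4,0,0,0,-4,0,0])

```text
clock: 9.5
tcp_pos: [0.4471, 0.0732, 0.178]
tool_rot: [[-0.244, -0.0, 0.97], [-0.97, -0.0, -0.244], [0.0, -1.0, -0.0]]
ft_force: [0.3, -0.2, -0.6]
finger_gap: 0.0854
```

```bash
python3 - <<'E'
from h import *
plan(.4388,-.2024,.18,-48.6)
w=cams.grab_frame('wrist')
cv2.imwrite('pics/w6.png',w[:,:,::-1])
m=cams.camera_model('wrist')
for o in tops(w,m,.049,(200,150,440,320),130):print(*o)
for o in holders(w,m):print(*o)
E
```

```text
t 9.5 tcp [0.4471 0.0732 0.178 ] phi -14.1 | shift cm [26.93 -0.2   5.92] yaw 34.5 gap 0.0854 F [ 0.3 -0.2 -0.6] q1,q6 [0.1  0.34]
[321.5 221.5] [450.5  76.1] [74.  63.3] 75.9
[497. 320.] [597.8 -83.3] [50.9 47.9] 83.1
[321. 204.] [449.   70.6] [84.1 83.8] 75.9
```

View pics/w6.png

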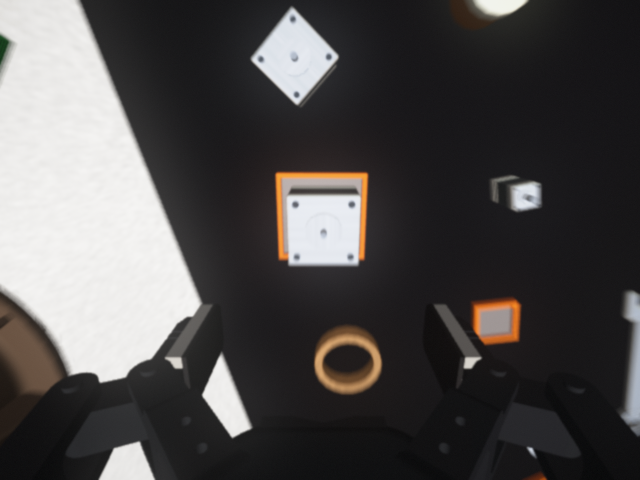

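Large motor appears inside its holder's rim at (323,230). Quick numeric check, then on to the small motor.

```bash
python3 - <<'E'
from h import *
m=cams.camera_model('wrist')
print(np.mean([onz(m,p,.049) for p in [(287,194),(361,194),(358,265.5),(289,265.5)]],0))
print(np.mean([onz(m,p,.008) for p in [(276,173),(367.5,173)]],0), onz(m,(323,221),.049))
img=cv2.imread('pics/w6.png');cv2.imwrite('pics/w6c.png',cv2.resize(img[150:290,250:400],None,fx=4,fy=4))
E
```

```text
[0.45070846 0.06920477 0.049     ]
[0.45952615 0.11033655 0.008     ] [0.45216014 0.07760969 0.049     ]
```

Emit:
drive_tool(series=[2,0,0.5,0,4,0,0.9,0,4.6,0,1,0,4.6,0,1,0,4.6,0,1,0])

```text
clock: 10.05
tcp_pos: [0.4415, -0.1312, 0.1765]
tool_rot: [[-0.244, 0.001, 0.97], [-0.97, -0.0, -0.244], [0.0, -1.0, 0.001]]
ft_force: [0.4, 0.6, -0.1]
finger_gap: 0.0852
```

Emit:
drive_tool(series=[4.3,0,0.9,0,2.8,0,0.6,8.5,0,0,0,8.5,0,0,0,8.5,0,0,0,8.5])

```text
clock: 10.55
tcp_pos: [0.4388, -0.2023, 0.1763]
tool_rot: [[-0.749, -0.0, 0.662], [-0.662, 0.0, -0.749], [0.0, -1.0, -0.0]]
ft_force: [-0.5, -0.1, 0.3]
finger_gap: 0.0855
```

```bash
python3 - <<'E'
from h import *
plan(.4388,-.2024,.011,-48.7)
E
```

```text
t 10.55 tcp [ 0.4388 -0.2023  0.1763] phi -48.5 | shift cm [0.000e+00 1.653e+01 1.000e-02] yaw 0.2 gap 0.0855 F [-0.5 -0.1  0.3] q1,q6 [-0.49  0.35]
```

View pics/w6c.png

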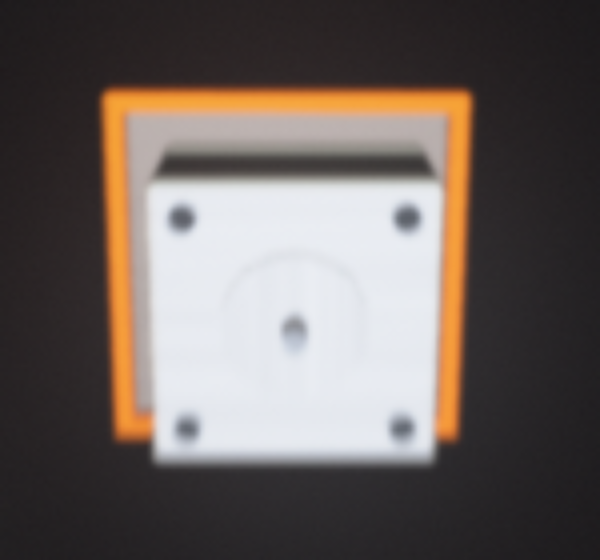

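The crop shows the large motor inside the rim on all sides (~2 mm offset). Now descend on the small motor.

Emit:
drive_tool(series=[0,3.5,0,0,0,3.5,0,0,0,3,0,0,0,2,0,0,0,1,0,0])

```text
clock: 11.05
tcp_pos: [0.4383, -0.2016, 0.0447]
tool_rot: [[-0.745, -0.002, 0.667], [-0.667, 0.001, -0.745], [0.001, -1.0, -0.002]]
ft_force: [0.2, -0.0, 0.6]
finger_gap: 0.0856
```

Emit:
drive_tool(series=[0,1,0,0,0,1,0,0,0,0.9,0,0,0,0.5,0,0,0,0,0,0])

```text
clock: 11.55
tcp_pos: [0.439, -0.202, 0.0114]
tool_rot: [[-0.745, -0.0, 0.667], [-0.667, 0.0, -0.745], [0.0, -1.0, -0.001]]
ft_force: [-0.2, -0.4, 1.1]
finger_gap: 0.0858
```

```bash
python3 - <<'E'
from h import *
plan(.4388,-.2024,.011,-48.7)
w=cams.grab_frame('wrist')
cv2.imwrite('pics/w7.png',w[:,:,::-1])
E
```

```text
t 11.55 tcp [ 0.439  -0.202   0.0114] phi -48.1 | shift cm [0.04 0.04 0.02] yaw 0.6 gap 0.0858 F [-0.2 -0.4  1.1] q1,q6 [-0.49  0.35]
```

View pics/w7.png

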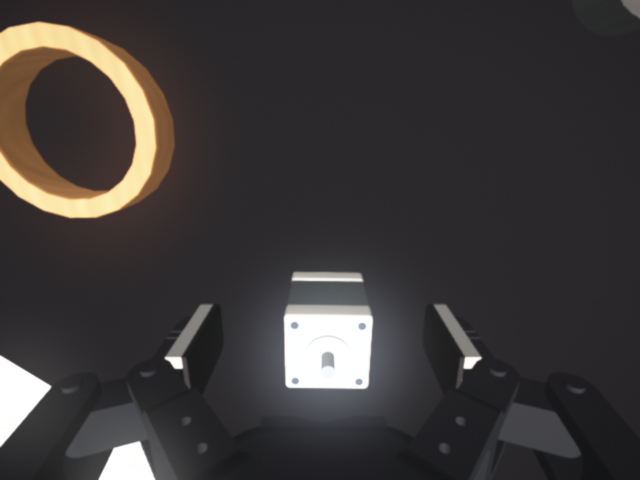

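The small motor is centred and square between the fingers. Close and lift.

Emit:
drive_tool(series=[0,0,0,0.6,0,0,0,0,0,0,0,0,0,0,0,0,0,0,0,0], hand=-1)

```text
clock: 12.1
tcp_pos: [0.4394, -0.2021, 0.0122]
tool_rot: [[-0.751, 0.001, 0.66], [-0.66, -0.0, -0.751], [-0.0, -1.0, 0.001]]
ft_force: [-0.8, 0.6, 8.5]
finger_gap: 0.0312
```

Emit:
drive_tool(series=[0,0,0,0,0,0,0,0,0,-0.5,0,0,0,-1,0,0,0,-1,0,0])

```text
clock: 12.6
tcp_pos: [0.4391, -0.202, 0.0376]
tool_rot: [[-0.752, -0.0, 0.66], [-0.66, 0.0, -0.752], [0.0, -1.0, -0.0]]
ft_force: [-0.1, 0.0, -1.3]
finger_gap: 0.0311
```

Emit:
drive_tool(series=[0,-2,0,0,0,-3,0,0,0,-3.5,0,0,0,-3,0,0,0,-2,0,0])

```text
clock: 13.1
tcp_pos: [0.4396, -0.2023, 0.1748]
tool_rot: [[-0.752, 0.002, 0.66], [-0.66, -0.001, -0.752], [-0.001, -1.0, 0.003]]
ft_force: [0.1, 0.2, -2.3]
finger_gap: 0.0308
```

```bash
python3 - <<'E'
from h import *
plan(.4316,.3427,.17,0.6)
w=cams.grab_frame('wrist')
cv2.imwrite('pics/w8.png',w[:,:,::-1])
E
```

```text
t 13.1 tcp [ 0.4396 -0.2023  0.1748] phi -48.7 | shift cm [-35.35   0.41 -41.48] yaw -49.3 gap 0.0308 F [ 0.1  0.2 -2.3] q1,q6 [-0.49  0.36]
```

View pics/w8.png

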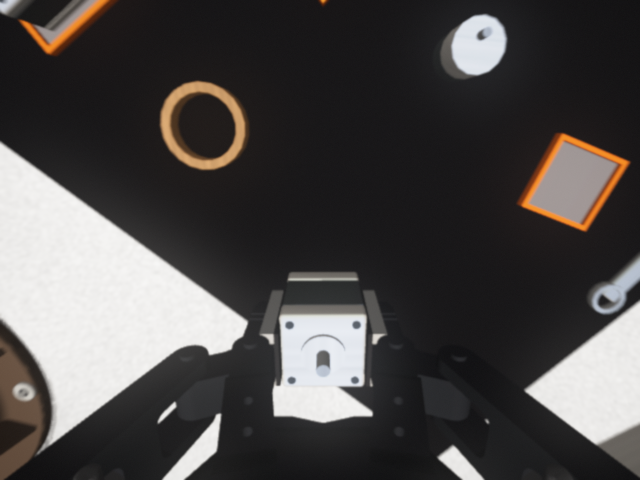

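Held (gap 31 mm). Carry it to the small holder.

Emit:
drive_tool(series=[-1.4,0,-1.6,0,-2.7,0,-3.2,0,-2.7,0,-3.2,0,-2.7,0,-3.2,0,-2.7,0,-3.2,0])

```text
clock: 13.65
tcp_pos: [0.4354, -0.0119, 0.1723]
tool_rot: [[-0.752, 0.001, 0.659], [-0.659, -0.0, -0.752], [-0.0, -1.0, 0.0]]
ft_force: [0.7, 0.4, -1.5]
finger_gap: 0.0312
```

Emit:
drive_tool(series=[-2.7,0,-3.2,0,-2.7,0,-3.2,0,-2.7,0,-3.2,0,-2.7,0,-3.2,0,-2.7,0,-3.2,0])

```text
clock: 14.15
tcp_pos: [0.4313, 0.1977, 0.1724]
tool_rot: [[-0.751, 0.001, 0.66], [-0.66, 0.0, -0.751], [-0.001, -1.0, 0.0]]
ft_force: [1.4, -0.3, -2.3]
finger_gap: 0.031
```

Emit:
drive_tool(series=[-2.7,0,-3.2,0,-2.7,0,-3.2,0,-2.7,0,-3.1,0,-1.5,0,-1.6,0,0,0,0,-4])

```text
clock: 14.65
tcp_pos: [0.4305, 0.3456, 0.1722]
tool_rot: [[-0.702, 0.001, 0.712], [-0.712, 0.001, -0.702], [-0.001, -1.0, -0.0]]
ft_force: [0.1, -0.5, -1.8]
finger_gap: 0.0311
```

Emit:
drive_tool(series=[0,0,0,-8.5,0,0,0,-8.5,0,0,0,-8.5,0,0,0,-8.5,0,0,0,-8.5])

```text
clock: 15.15
tcp_pos: [0.4305, 0.3426, 0.1722]
tool_rot: [[-0.033, 0.0, 0.999], [-0.999, 0.0, -0.033], [-0.0, -1.0, 0.0]]
ft_force: [0.1, -0.6, -0.9]
finger_gap: 0.031
```

```bash
python3 - <<'E'
from h import *
plan(.4316,.3427,.17,0.6)
w=cams.grab_frame('wrist');m=cams.camera_model('wrist')
cv2.imwrite('pics/w9.png',w[:,:,::-1])
for o in holders(w,m):print(*o)
E
```

```text
t 15.15 tcp [0.4305 0.3426 0.1722] phi -1.9 | shift cm [-0.02  0.22  0.11] yaw -2.5 gap 0.031 F [ 0.1 -0.6 -0.9] q1,q6 [0.62 0.65]
[333. 415.] [438.4 116.9] [39.3 14.6] 5.4
[324. 216.] [431.6 342.2] [56.  56.7] 3.0
```

View pics/w9.png

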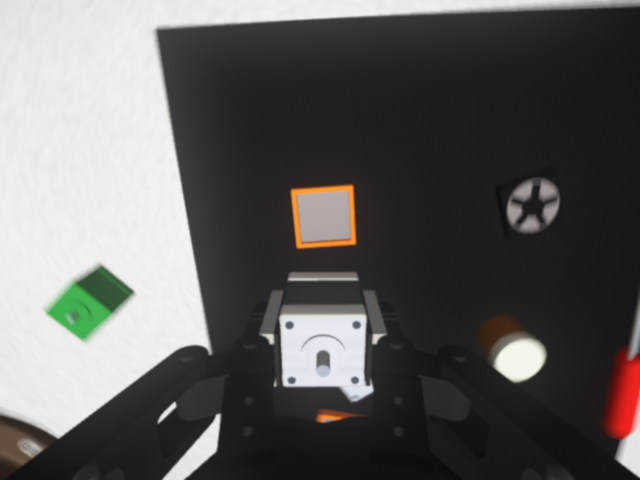

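The small holder is confirmed at (431.6, 342.2). Align and descend.

Emit:
drive_tool(series=[0,2,0.1,-4,0,3,0,0,0,3,0,0,0,2.5,0,0,0,2,0,0])

```text
clock: 15.7
tcp_pos: [0.4312, 0.3423, 0.0457]
tool_rot: [[0.028, -0.001, 1.0], [-1.0, -0.0, 0.028], [0.0, -1.0, -0.001]]
ft_force: [0.2, 0.1, -1.3]
finger_gap: 0.0312
```

Emit:
drive_tool(series=[0,1,0,0,0,0.8,0,0,0,0.5,0,0,0,0.2,0,0,0,0.1,0,0])

```text
clock: 16.2
tcp_pos: [0.432, 0.3429, 0.0212]
tool_rot: [[0.031, 0.001, 1.0], [-1.0, 0.0, 0.031], [-0.0, -1.0, 0.001]]
ft_force: [0.5, -0.2, -1.4]
finger_gap: 0.0315
```

```bash
python3 - <<'E'
from h import *
plan(.4316,.3425,.0155,2)
w=cams.grab_frame('wrist');m=cams.camera_model('wrist')
cv2.imwrite('pics/w10.png',w[:,:,::-1])
E
```

```text
t 16.2 tcp [0.432  0.3429 0.0212] phi 1.8 | shift cm [ 0.04  0.57 -0.04] yaw -0.2 gap 0.0315 F [ 0.5 -0.2 -1.4] q1,q6 [0.62 0.59]
```

View pics/w10.png

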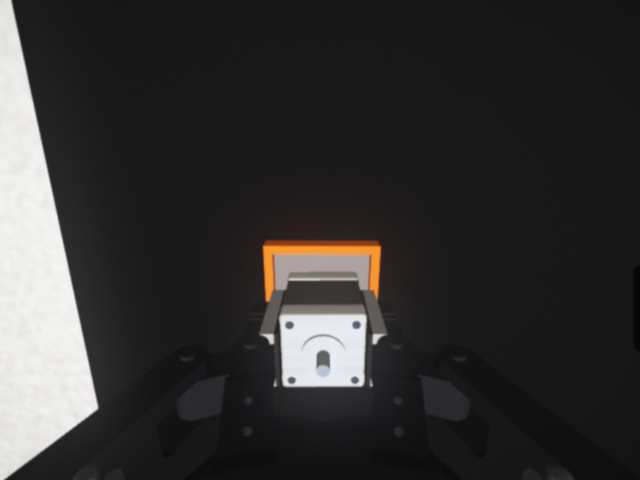

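Centred in the pocket. Lower in small steps.

Emit:
drive_tool(series=[0,0.2,0,0,0,0.1,0,0,0,0.1,0,0,0,0.1,0,0,0,0,0,0])

```text
clock: 16.75
tcp_pos: [0.4317, 0.3427, 0.0157]
tool_rot: [[0.031, -0.0, 1.0], [-1.0, -0.0, 0.031], [0.0, -1.0, -0.0]]
ft_force: [0.3, 0.2, -1.7]
finger_gap: 0.0308
```

Emit:
drive_tool(series=[0,0.05,0,0,0,0.03,0,0,0,0,0,0,0,0,0,0,0,0,0,0])

```text
clock: 17.25
tcp_pos: [0.4317, 0.3427, 0.0152]
tool_rot: [[0.031, 0.0, 1.0], [-1.0, 0.0, 0.031], [-0.0, -1.0, 0.0]]
ft_force: [-1.1, -0.6, 6.3]
finger_gap: 0.0309
```

On the floor (+6 N). Release and rise.

Emit:
drive_tool(series=[0,0,0,0,0,0,0,0,0,0,0,0,0,0,0,0,0,0,0,0], hand=1)

```text
clock: 17.75
tcp_pos: [0.4317, 0.3427, 0.015]
tool_rot: [[0.031, -0.0, 1.0], [-1.0, -0.0, 0.031], [0.0, -1.0, -0.0]]
ft_force: [0.3, 0.6, -1.0]
finger_gap: 0.0856
```

Emit:
drive_tool(series=[0,-1,0,0,0,-3,0,0,0,-4,0,0,0,-4,0,0,0,-4,0,0])

```text
clock: 18.25
tcp_pos: [0.4314, 0.3425, 0.1773]
tool_rot: [[0.031, 0.0, 1.0], [-1.0, 0.0, 0.031], [-0.0, -1.0, 0.0]]
ft_force: [1.0, 0.1, -0.6]
finger_gap: 0.0851
```

```bash
python3 - <<'E'
from h import *
plan(.4580,.1978,.175,32)
w=cams.grab_frame('wrist');m=cams.camera_model('wrist')
cv2.imwrite('pics/w11.png',w[:,:,::-1])
for o in tops(w,m,.042,(250,250,450,480),130):print(*o)
E
```

```text
t 18.25 tcp [0.4314 0.3425 0.1773] phi 1.8 | shift cm [14.54  0.23  2.21] yaw -30.2 gap 0.0851 F [ 1.   0.1 -0.6] q1,q6 [0.62 0.58]
[345.9 376.3] [463.  190.3] [47.2 49.7] 32.7
```

View pics/w11.png

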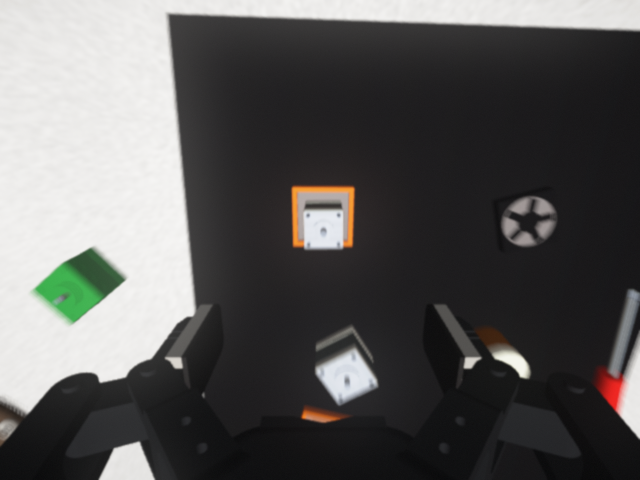

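The small motor is in its pocket at (323,225). Go to the medium motor, the grey one at (346,372); the green block at (80,285) is the look-alike to leave.

Emit:
drive_tool(series=[2.9,0,0.4,0,4,0,0.6,0,4,0,0.6,0,3.6,0,0.6,-5,0,0,0,-8.5])

```text
clock: 18.8
tcp_pos: [0.4584, 0.195, 0.1757]
tool_rot: [[0.264, 0.0, 0.964], [-0.964, -0.001, 0.264], [0.001, -1.0, 0.0]]
ft_force: [-0.3, 0.7, -1.0]
finger_gap: 0.0854
```

Emit:
drive_tool(series=[0,0,0,-8.5,0,0,0,-8.4,0,0,0,0,0,0,0,0,0,0,0,0])

```text
clock: 19.3
tcp_pos: [0.4581, 0.1985, 0.1752]
tool_rot: [[0.53, 0.0, 0.848], [-0.848, 0.0, 0.53], [0.0, -1.0, 0.0]]
ft_force: [-0.1, 0.1, 0.4]
finger_gap: 0.0854
```

```bash
python3 - <<'E'
from h import *
plan(.4580,.1978,.012,32.3)
w=cams.grab_frame('wrist');m=cams.camera_model('wrist')
cv2.imwrite('pics/w12.png',w[:,:,::-1])
for o in tops(w,m,.042,(250,150,400,300),130):print(*o)
E
```

```text
t 19.3 tcp [0.4581 0.1985 0.1752] phi 32.0 | shift cm [ 0.06 16.32 -0.05] yaw -0.3 gap 0.0854 F [-0.1  0.1  0.4] q1,q6 [ 0.35 -0.21]
[260.6 290.3] [443.4 120.8] [ 8.7 32. ] 76.1
[321.5 227. ] [458.8 197.5] [44.6 44.8] 32.8
```

View pics/w12.png

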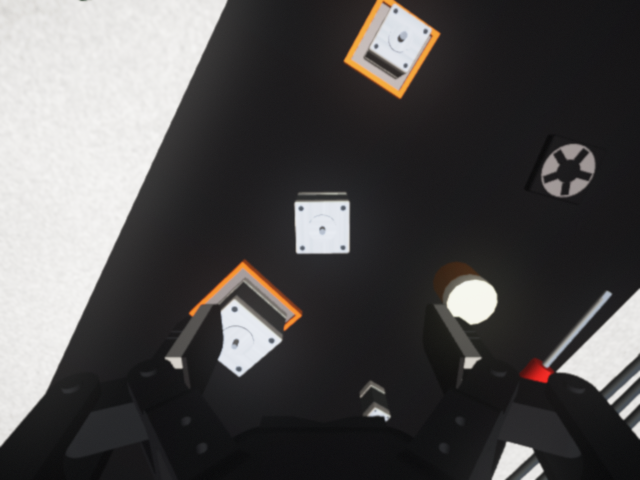

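Medium motor at (321.5,227), now square to the jaws, with the jar well clear on the right. Descend and grip.

Emit:
drive_tool(series=[0.1,3.5,0,-0.6,0,3.5,0,0,0,3,0,0,0,2,0,0,0,1,0,0])

```text
clock: 19.85
tcp_pos: [0.4578, 0.1973, 0.0433]
tool_rot: [[0.54, -0.002, 0.842], [-0.842, -0.001, 0.54], [-0.001, -1.0, -0.002]]
ft_force: [0.4, 0.3, 0.5]
finger_gap: 0.0851
```

Emit:
drive_tool(series=[0,1,0,0,0,1,0,0,0,0.8,0,0,0,0.4,0,0,0,0,0,0])

```text
clock: 20.35
tcp_pos: [0.4586, 0.1976, 0.0128]
tool_rot: [[0.541, -0.0, 0.841], [-0.841, -0.0, 0.541], [-0.0, -1.0, -0.0]]
ft_force: [-0.3, 0.1, 0.8]
finger_gap: 0.085
```

```bash
python3 - <<'E'
from h import *
plan(.4586,.1975,.012,32.6)
w=cams.grab_frame('wrist')
cv2.imwrite('pics/w13.png',w[:,:,::-1])
E
```

```text
t 20.35 tcp [0.4586 0.1976 0.0128] phi 32.8 | shift cm [ 0.    0.08 -0.01] yaw 0.2 gap 0.085 F [-0.3  0.1  0.8] q1,q6 [ 0.35 -0.23]
```

View pics/w13.png

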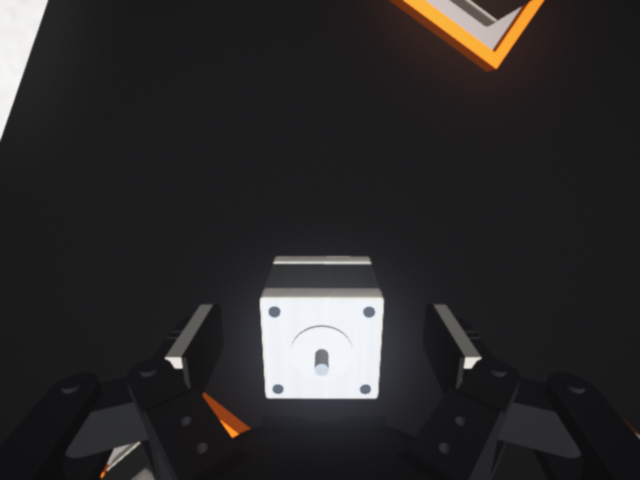

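Motor centred. Close and lift.

Emit:
drive_tool(series=[0,0,0,0,0,0,0,0,0,0,0,0,0,0,0,0,0,0,0,0], hand=-1)

```text
clock: 20.9
tcp_pos: [0.4589, 0.1976, 0.0135]
tool_rot: [[0.541, 0.001, 0.841], [-0.841, 0.0, 0.541], [0.0, -1.0, 0.001]]
ft_force: [-1.7, -0.5, 9.0]
finger_gap: 0.0432
```

Emit:
drive_tool(series=[0,0,0,0,0,0,0,0,0,-0.5,0,0,0,-1,0,0,0,-1,0,0])

```text
clock: 21.4
tcp_pos: [0.4586, 0.1975, 0.0388]
tool_rot: [[0.541, -0.0, 0.841], [-0.841, -0.0, 0.541], [-0.0, -1.0, -0.0]]
ft_force: [0.2, 0.2, -3.0]
finger_gap: 0.0432
```

Emit:
drive_tool(series=[0,-2,0,0,0,-3,0,0,0,-3.5,0,0,0,-3,0,0,0,-2,0,0])

```text
clock: 21.9
tcp_pos: [0.4592, 0.1978, 0.176]
tool_rot: [[0.541, 0.003, 0.841], [-0.841, 0.001, 0.541], [0.001, -1.0, 0.003]]
ft_force: [0.3, 0.1, -2.9]
finger_gap: 0.0429
```

```bash
python3 - <<'E'
from h import *
plan(.6075,-.348,.175,20.7)
w=cams.grab_frame('wrist')
cv2.imwrite('pics/w14.png',w[:,:,::-1])
E
```

```text
t 21.9 tcp [0.4592 0.1978 0.176 ] phi 32.8 | shift cm [ 53.92   0.09 -17.07] yaw 12.1 gap 0.0429 F [ 0.3  0.1 -2.9] q1,q6 [ 0.35 -0.23]
```

View pics/w14.png

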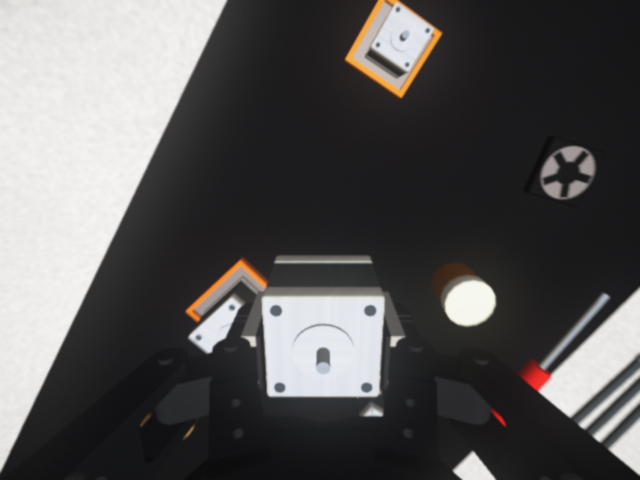

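Held (gap 43 mm). Carry it to the medium holder.

Emit:
drive_tool(series=[1.9,0,-0.6,0,4,0,-1.3,0,4,0,-1.3,0,4,0,-1.3,0,4,0,-1.3,0])

```text
clock: 22.45
tcp_pos: [0.5068, 0.0141, 0.1734]
tool_rot: [[0.542, 0.0, 0.841], [-0.841, 0.0, 0.542], [0.0, -1.0, 0.0]]
ft_force: [0.5, 0.5, -2.6]
finger_gap: 0.0429
```

Emit:
drive_tool(series=[4,0,-1.3,0,4,0,-1.3,0,4,0,-1.3,0,4,0,-1.2,0,4,0,-1.2,0])

```text
clock: 22.95
tcp_pos: [0.562, -0.1883, 0.1733]
tool_rot: [[0.541, -0.0, 0.841], [-0.841, 0.0, 0.541], [-0.0, -1.0, 0.0]]
ft_force: [0.9, 0.6, -3.0]
finger_gap: 0.0432
```

Emit:
drive_tool(series=[4,0,-1.2,0,4,0,-1.3,0,3.5,0,-1.1,0,2.5,0,-0.8,0,2,0,-0.5,4])

```text
clock: 23.45
tcp_pos: [0.6072, -0.3495, 0.1729]
tool_rot: [[0.48, -0.0, 0.877], [-0.877, 0.0, 0.48], [-0.0, -1.0, -0.0]]
ft_force: [-0.0, -0.3, -3.1]
finger_gap: 0.0432
```

Emit:
drive_tool(series=[0,0,0,8.1,0,0,0,0,0,0,0,0,0,0,0,0,0,0,0,0])

```text
clock: 23.95
tcp_pos: [0.6075, -0.3472, 0.1732]
tool_rot: [[0.355, -0.0, 0.935], [-0.935, 0.0, 0.355], [-0.0, -1.0, -0.0]]
ft_force: [0.1, -0.2, -3.3]
finger_gap: 0.0434
```

```bash
python3 - <<'E'
from h import *
plan(.6075,-.348,.165,20.7)
w=cams.grab_frame('wrist');m=cams.camera_model('wrist')
cv2.imwrite('pics/w15.png',w[:,:,::-1])
for o in holders(w,m):print(*o)
E
```

```text
t 23.95 tcp [ 0.6075 -0.3472  0.1732] phi 20.8 | shift cm [ 0.08  0.82 -0.03] yaw 0.1 gap 0.0434 F [ 0.1 -0.2 -3.3] q1,q6 [-0.56 -0.93]
[322. 215.] [ 607.  -347.4] [68.4 67.2] 20.8
```

View pics/w15.png

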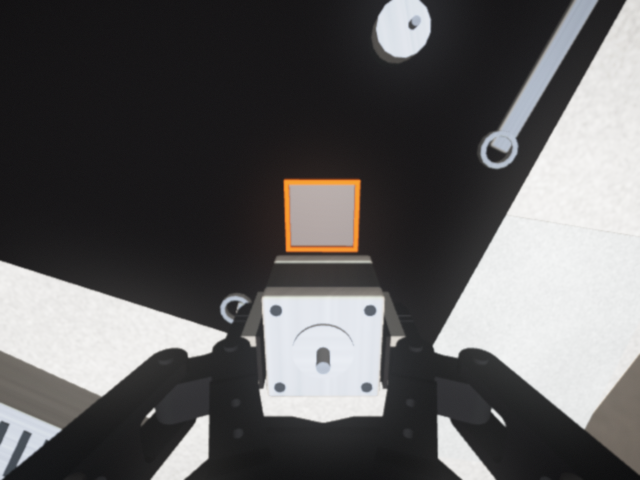

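The holder is directly under the tool, aligned at (607, −347.4). Descend.

Emit:
drive_tool(series=[0,2,0,0,0,3,0,0,0,3,0,0,0,2.5,0,0,0,2,0,0])

```text
clock: 24.5
tcp_pos: [0.6071, -0.3471, 0.0465]
tool_rot: [[0.354, -0.001, 0.935], [-0.935, 0.001, 0.354], [-0.001, -1.0, -0.001]]
ft_force: [0.1, -0.5, -2.4]
finger_gap: 0.043
```

Emit:
drive_tool(series=[0,1,0,0,0,0.8,0,0,0,0.5,0,0,0,0.2,0,0,0,0.1,0,0])

```text
clock: 25.0
tcp_pos: [0.6079, -0.3479, 0.0226]
tool_rot: [[0.353, 0.001, 0.936], [-0.936, -0.001, 0.353], [0.001, -1.0, 0.001]]
ft_force: [-0.7, 0.6, -3.7]
finger_gap: 0.0431
```

```bash
python3 - <<'E'
from h import *
plan(.6073,-.3476,.0165,20.8)
w=cams.grab_frame('wrist')
cv2.imwrite('pics/w16.png',w[:,:,::-1])
E
```

```text
t 25.0 tcp [ 0.6079 -0.3479  0.0226] phi 20.7 | shift cm [-0.05  0.61 -0.05] yaw -0.1 gap 0.0431 F [-0.7  0.6 -3.7] q1,q6 [-0.56 -0.92]
```

View pics/w16.png

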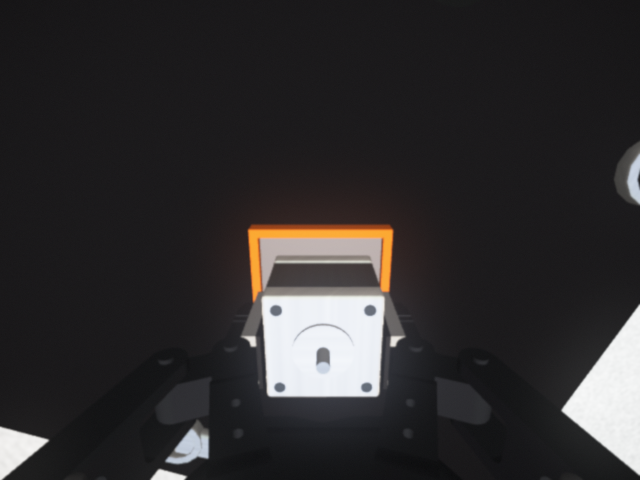

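Centred over the pocket. Lower in small steps.

Emit:
drive_tool(series=[0,0.2,0,0,0,0.1,0,0,0,0.1,0,0,0,0.1,0,0,0,0.05,0,0])

```text
clock: 25.55
tcp_pos: [0.6075, -0.3476, 0.0165]
tool_rot: [[0.353, -0.0, 0.936], [-0.936, 0.0, 0.353], [-0.0, -1.0, -0.0]]
ft_force: [-2.7, 1.9, 9.0]
finger_gap: 0.0437
```

Emit:
drive_tool(series=[0,0.05,0,0,0,0,0,0,0,0,0,0,0,0,0,0,0,0,0,0])

```text
clock: 26.05
tcp_pos: [0.6075, -0.3476, 0.0165]
tool_rot: [[0.353, 0.0, 0.936], [-0.936, -0.0, 0.353], [0.0, -1.0, 0.0]]
ft_force: [-3.6, 2.2, 5.7]
finger_gap: 0.0427
```

On the floor. Release and rise.

Emit:
drive_tool(series=[0,0,0,0,0,0,0,0,0,0,0,0,0,0,0,0,0,0,0,0], hand=1)

```text
clock: 26.55
tcp_pos: [0.6075, -0.3476, 0.0159]
tool_rot: [[0.353, -0.0, 0.936], [-0.936, 0.0, 0.353], [-0.0, -1.0, -0.0]]
ft_force: [0.0, 0.3, 0.0]
finger_gap: 0.0854
```

Emit:
drive_tool(series=[0,-1,0,0,0,-3,0,0,0,-4,0,0,0,-4,0,0,0,-4,0,0])

```text
clock: 27.05
tcp_pos: [0.6074, -0.3476, 0.1784]
tool_rot: [[0.353, 0.0, 0.936], [-0.936, -0.0, 0.353], [0.0, -1.0, 0.0]]
ft_force: [-0.4, 0.1, 0.6]
finger_gap: 0.0854
```

```bash
python3 - <<'E'
from h import *
plan(.6095,.059,.175,-0.5)
w=cams.grab_frame('wrist')
cv2.imwrite('pics/w17.png',w[:,:,::-1])
E
```

```text
t 27.05 tcp [ 0.6074 -0.3476  0.1784] phi 20.7 | shift cm [-37.96   0.33  14.55] yaw 21.2 gap 0.0854 F [-0.4  0.1  0.6] q1,q6 [-0.56 -0.92]
```

View pics/w17.png

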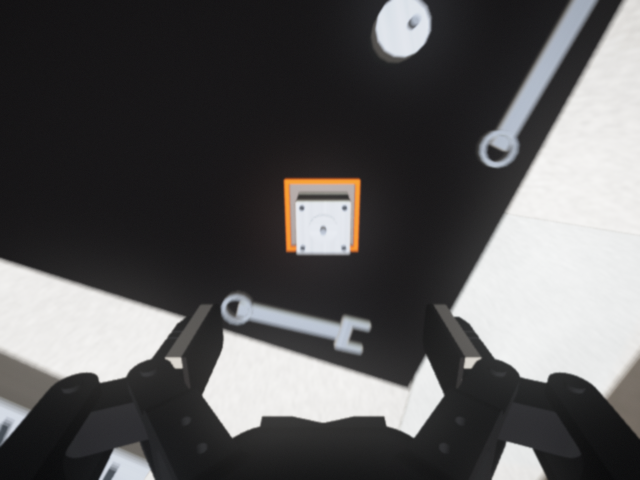

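Medium motor is in its pocket. Go to the tiny motor.

Emit:
drive_tool(series=[-2,0,0.8,0,-4,0,1.5,0,-4,0,1.5,0,-4,0,1.5,0,-4,0,1.5,0])

```text
clock: 27.6
tcp_pos: [0.6068, -0.1529, 0.1758]
tool_rot: [[0.353, -0.001, 0.936], [-0.936, 0.0, 0.353], [-0.001, -1.0, -0.0]]
ft_force: [-0.3, -0.1, 0.5]
finger_gap: 0.0854
```

Emit:
drive_tool(series=[-4,0,1.6,0,-4,0,1.6,0,-4,0,1.6,0,-4,0,1.5,0,-3,0,1.2,0])

```text
clock: 28.1
tcp_pos: [0.6095, 0.052, 0.1758]
tool_rot: [[0.354, -0.001, 0.935], [-0.935, 0.0, 0.354], [-0.001, -1.0, -0.001]]
ft_force: [0.3, -0.1, 0.3]
finger_gap: 0.0856
```

Emit:
drive_tool(series=[-1,0,0.3,4.2,0,0,0,8.5,0,0,0,8.5,0,0,0,0,0,0,0,0])

```text
clock: 28.6
tcp_pos: [0.6095, 0.0597, 0.1758]
tool_rot: [[-0.004, -0.001, 1.0], [-1.0, 0.0, -0.004], [-0.0, -1.0, -0.001]]
ft_force: [-0.2, -0.3, 0.3]
finger_gap: 0.0853
```

```bash
python3 - <<'E'
from h import *
plan(.6095,.059,.012,-0.5)
w=cams.grab_frame('wrist');m=cams.camera_model('wrist')
cv2.imwrite('pics/w18.png',w[:,:,::-1])
for o in tops(w,m,.04,(270,150,370,300),130):print(*o)
E
```

```text
t 28.6 tcp [0.6095 0.0597 0.1758] phi -0.3 | shift cm [7.000e-02 1.638e+01 1.000e-02] yaw 0.2 gap 0.0853 F [-0.2 -0.3  0.3] q1,q6 [0.05 0.05]
[322.  227.5] [609.2  57.7] [19.9 20. ] 89.8
```

View pics/w18.png

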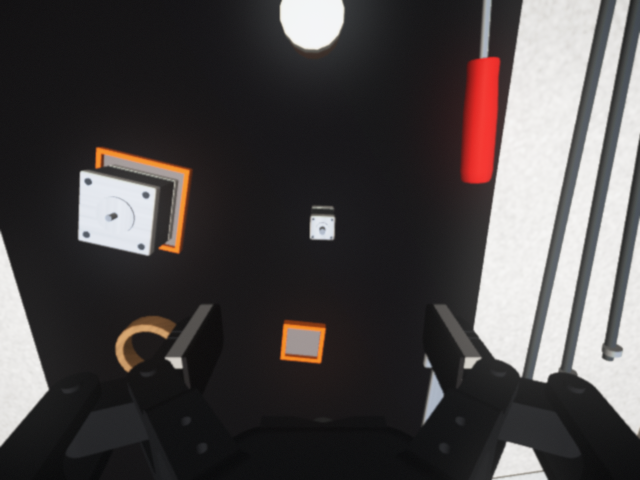

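Tiny motor at (322,227): 20×20 mm, 609.2/57.7. Descend and grip.

Emit:
drive_tool(series=[0.2,3.5,0,0,0,3.5,0,0,0,3,0,0,0,2,0,0,0,1,0,0])

```text
clock: 29.15
tcp_pos: [0.6088, 0.0573, 0.0441]
tool_rot: [[-0.006, -0.003, 1.0], [-1.0, -0.0, -0.006], [0.0, -1.0, -0.003]]
ft_force: [-0.6, 0.1, 0.9]
finger_gap: 0.0852
```

Emit:
drive_tool(series=[0,1,0,0,0,1,0,0,0,0.8,0,0,0,0.4,0,0,0,0,0,0])

```text
clock: 29.65
tcp_pos: [0.6098, 0.0574, 0.0137]
tool_rot: [[-0.009, -0.0, 1.0], [-1.0, -0.0, -0.009], [0.0, -1.0, -0.0]]
ft_force: [-0.4, -1.2, -0.6]
finger_gap: 0.0854
```

```bash
python3 - <<'E'
from h import *
plan(.6092,.058,.013,-0.2)
w=cams.grab_frame('wrist')
cv2.imwrite('pics/w19.png',w[:,:,::-1])
E
```

```text
t 29.65 tcp [0.6098 0.0574 0.0137] phi -0.5 | shift cm [-0.06  0.07 -0.06] yaw -0.3 gap 0.0854 F [-0.4 -1.2 -0.6] q1,q6 [0.04 0.05]
```

View pics/w19.png

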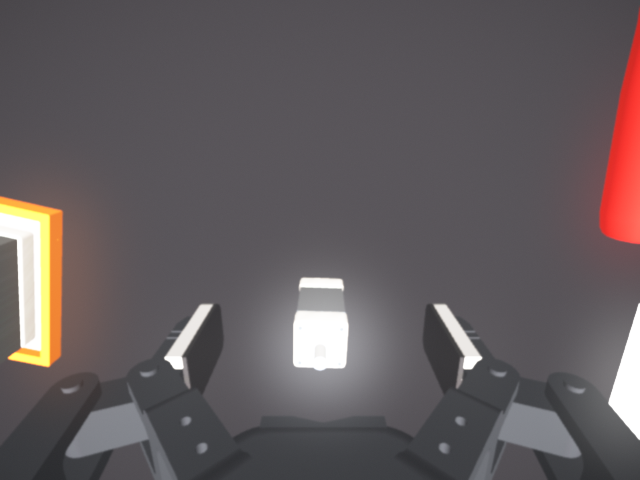

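Centred and square. Close and lift.

Emit:
drive_tool(series=[0,0,0,0,0,0,0,0,0,0,0,0,0,0,0,0,0,0,0,0], hand=-1)

```text
clock: 30.2
tcp_pos: [0.6101, 0.0575, 0.0143]
tool_rot: [[-0.009, 0.0, 1.0], [-1.0, 0.0, -0.009], [-0.0, -1.0, 0.0]]
ft_force: [0.3, -0.5, -0.5]
finger_gap: 0.019
```

Emit:
drive_tool(series=[0,0,0,0,0,0,0,0,0,-0.5,0,0,0,-1,0,0,0,-1,0,0])

```text
clock: 30.7
tcp_pos: [0.61, 0.0574, 0.0398]
tool_rot: [[-0.009, -0.0, 1.0], [-1.0, -0.0, -0.009], [0.0, -1.0, -0.0]]
ft_force: [0.2, -0.1, -0.1]
finger_gap: 0.0191
```

Emit:
drive_tool(series=[0,-2,0,0,0,-3,0,0,0,-3.5,0,0,0,-3,0,0,0,-2,0,0])

```text
clock: 31.2
tcp_pos: [0.6107, 0.0575, 0.1774]
tool_rot: [[-0.009, 0.003, 1.0], [-1.0, 0.0, -0.009], [-0.0, -1.0, 0.003]]
ft_force: [0.8, -0.1, -0.5]
finger_gap: 0.0191
```

```bash
python3 - <<'E'
from h import *
plan(.588,-.0755,.175,-7)
w=cams.grab_frame('wrist')
cv2.imwrite('pics/w20.png',w[:,:,::-1])
E
```

```text
t 31.2 tcp [0.6107 0.0575 0.1774] phi -0.5 | shift cm [13.32  0.23 -2.15] yaw 6.5 gap 0.0191 F [ 0.8 -0.1 -0.5] q1,q6 [0.04 0.05]
```

View pics/w20.png

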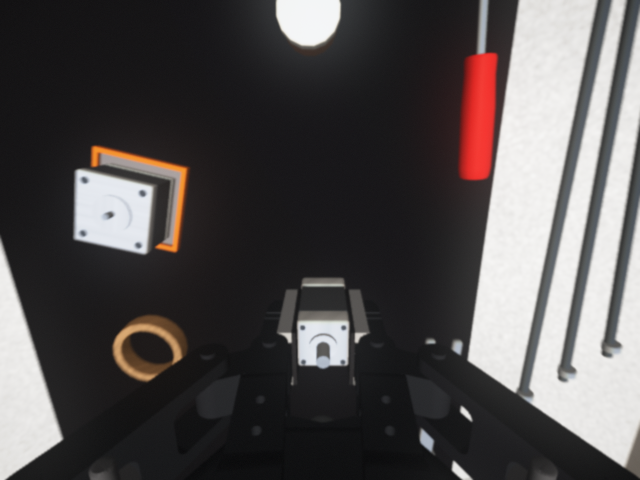

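Held (gap 19 mm). Carry it to the tiny holder.

Emit:
drive_tool(series=[2,0,-0.3,0,3.5,0,-0.6,0,3.5,0,-0.6,0,2.8,0,-0.4,0,1.5,0,-0.2,0])

```text
clock: 31.75
tcp_pos: [0.5873, -0.0773, 0.1746]
tool_rot: [[-0.01, 0.0, 1.0], [-1.0, -0.0, -0.01], [0.0, -1.0, 0.0]]
ft_force: [0.1, 0.0, -0.8]
finger_gap: 0.0189
```

Emit:
drive_tool(series=[0,0,0,4,0,0,0,2.5,0,0,0,0,0,0,0,0,0,0,0,0])

```text
clock: 32.25
tcp_pos: [0.5878, -0.0751, 0.1741]
tool_rot: [[-0.121, 0.0, 0.993], [-0.993, 0.0, -0.121], [-0.0, -1.0, 0.0]]
ft_force: [-0.3, -0.6, -1.0]
finger_gap: 0.0192
```

```bash
python3 - <<'E'
from h import *
plan(.588,-.0755,.017,-7)
w=cams.grab_frame('wrist');m=cams.camera_model('wrist')
cv2.imwrite('pics/w21.png',w[:,:,::-1])
for o in holders(w,m):print(*o)
E
```

```text
t 32.25 tcp [ 0.5878 -0.0751  0.1741] phi -6.9 | shift cm [ 0.04 15.71  0.02] yaw 0.1 gap 0.0192 F [-0.3 -0.6 -1. ] q1,q6 [-0.18 -0.06]
[323. 216.] [588.  -74.9] [44. 44.] 83.1
[142.  67.] [444.2  74.1] [81.1 81.7] 75.7
```

View pics/w21.png

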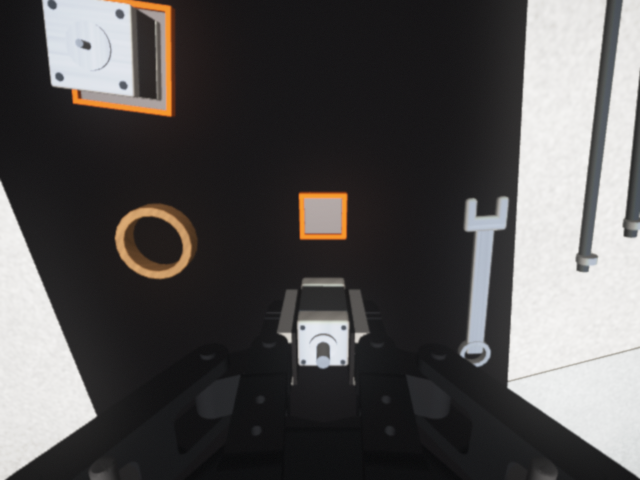

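Holder is under the tool at (588, −74.9). Descend.

Emit:
drive_tool(series=[0,2,0,0,0,3,0,0,0,3,0,0,0,2.5,0,0,0,2,0,0])

```text
clock: 32.8
tcp_pos: [0.5873, -0.0751, 0.0475]
tool_rot: [[-0.122, -0.001, 0.993], [-0.993, 0.0, -0.122], [-0.0, -1.0, -0.001]]
ft_force: [-0.9, 0.6, -0.8]
finger_gap: 0.0189
```

Emit:
drive_tool(series=[0,1,0,0,0,0.8,0,0,0,0.5,0,0,0,0.2,0,0,0,0.1,0,0])

```text
clock: 33.3
tcp_pos: [0.5881, -0.0754, 0.0235]
tool_rot: [[-0.122, 0.001, 0.992], [-0.992, -0.0, -0.122], [0.0, -1.0, 0.001]]
ft_force: [0.5, 0.1, -1.1]
finger_gap: 0.019
```

```bash
python3 - <<'E'
from h import *
plan(.588,-.0752,.017,-7)
w=cams.grab_frame('wrist')
cv2.imwrite('pics/w22.png',w[:,:,::-1])
E
```

```text
t 33.3 tcp [ 0.5881 -0.0754  0.0235] phi -7.0 | shift cm [-0.02  0.65 -0.02] yaw -0.0 gap 0.019 F [ 0.5  0.1 -1.1] q1,q6 [-0.18 -0.06]
```

View pics/w22.png

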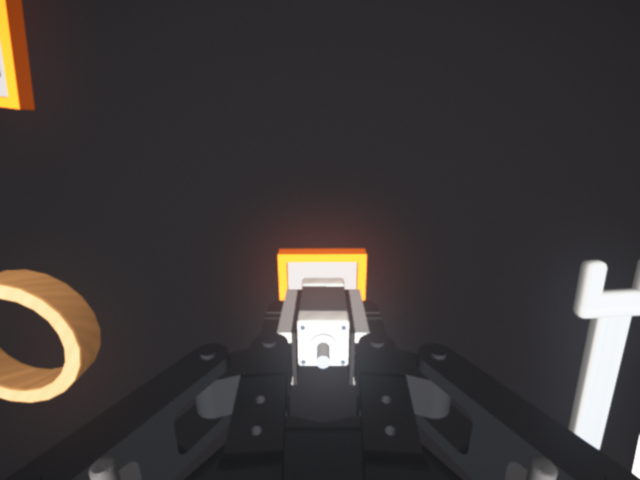

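Centred in the pocket. Lower in small steps.

Emit:
drive_tool(series=[0,0.2,0,0,0,0.1,0,0,0,0.1,0,0,0,0.1,0,0,0,0.05,0,0])

```text
clock: 33.85
tcp_pos: [0.5877, -0.0754, 0.0174]
tool_rot: [[-0.122, -0.0, 0.992], [-0.992, 0.0, -0.122], [-0.0, -1.0, -0.0]]
ft_force: [-0.5, 0.3, -0.5]
finger_gap: 0.0191
```

Emit:
drive_tool(series=[0,0.1,0,0,0,0,0,0,0,0,0,0,0,0,0,0,0,0,0,0])

```text
clock: 34.35
tcp_pos: [0.5878, -0.0754, 0.0172]
tool_rot: [[-0.122, 0.0, 0.992], [-0.992, -0.0, -0.122], [0.0, -1.0, 0.0]]
ft_force: [-4.0, 0.3, 15.5]
finger_gap: 0.0192
```

On the floor (+15 N). Release, rise, then back away for a check.

Emit:
drive_tool(series=[0,-0.05,0,0,0,0,0,0,0,0,0,0,0,0,0,0,0,0,0,0], hand=1)

```text
clock: 34.85
tcp_pos: [0.5877, -0.0753, 0.0169]
tool_rot: [[-0.122, -0.0, 0.992], [-0.992, 0.0, -0.122], [-0.0, -1.0, -0.0]]
ft_force: [0.6, 1.2, 0.1]
finger_gap: 0.0855
```

Emit:
drive_tool(series=[0,-1,0,0,0,-3,0,0,0,-4,0,0,0,-4,0,0,0,-4,0,0])

```text
clock: 35.35
tcp_pos: [0.5875, -0.0753, 0.1793]
tool_rot: [[-0.122, 0.0, 0.992], [-0.992, -0.0, -0.122], [0.0, -1.0, 0.0]]
ft_force: [0.8, -0.5, -0.7]
finger_gap: 0.0853
```

Emit:
drive_tool(series=[0,-3,0,0,0,-3,0,0,0,-3,0,0,0,-2,0,0,0,0,0,0])

```text
clock: 35.85
tcp_pos: [0.589, -0.0756, 0.2908]
tool_rot: [[-0.122, 0.005, 0.992], [-0.992, -0.001, -0.122], [0.0, -1.0, 0.005]]
ft_force: [0.6, -0.6, -0.0]
finger_gap: 0.0857
```

```bash
python3 - <<'E'
from h import *
plan(.588,-.0752,.3)
w=cams.grab_frame('wrist');s=cams.grab_frame('side');m=cams.camera_model('wrist')
cv2.imwrite('pics/w23.png',w[:,:,::-1])
cv2.imwrite('pics/s23.png',cv2.resize(s[140:450,250:530,::-1],None,fx=1.9,fy=1.9,interpolation=cv2.INTER_CUBIC))
ms=cams.camera_model('side')
for n,z,b in (('L',.049,(312,195,365,250)),('M',.045,(435,360,525,440)),('T',.043,(405,250,445,300))):
    for o in tops(s,ms,z,b,165):print(n,*o)
E
```

```text
t 35.85 tcp [ 0.589  -0.0756  0.2908] phi -7.0 | shift cm [-0.02 -0.92 -0.09] yaw None gap 0.0857 F [ 0.6 -0.6 -0. ] q1,q6 [-0.18 -0.06]
L [338.9 214.4] [446.3  74.5] [57.2 56.5] 76.0
M [481.6 393.3] [ 606.7 -346.1] [43.4 43.5] 20.7
T [425.5 263. ] [586.9 -73.2] [16.6 19.3] 88.8
```

View pics/w23.png

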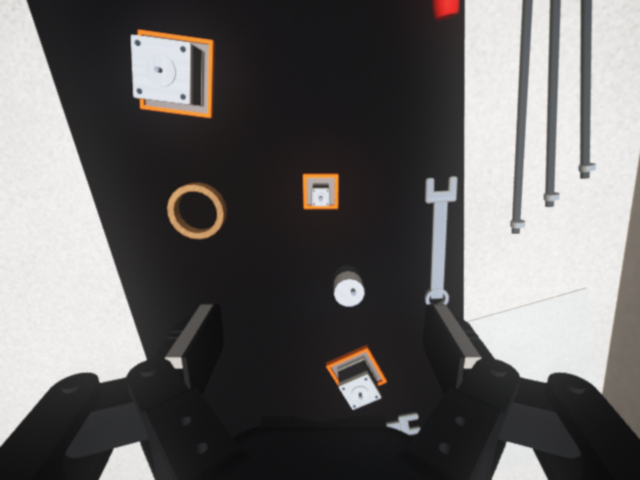

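View pics/s23.png

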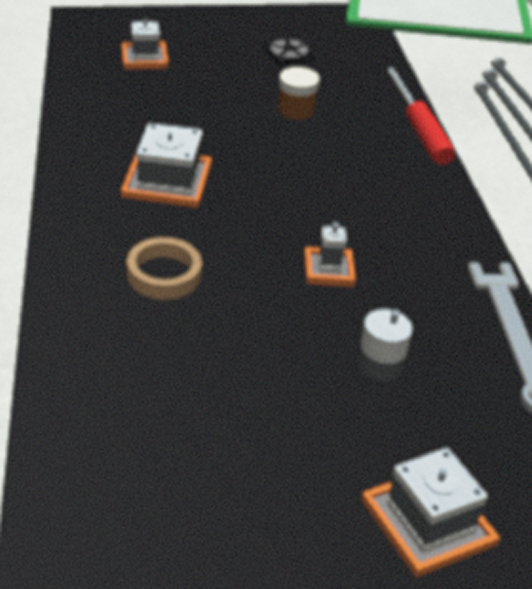

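The side view shows all four motors upright inside their rims. The gear motor (387,335) and jar (298,90) are at the same crop pixels as at the start. Hand in.

```bash
python3 -c "
from workcell import ticket
print(ticket.hand_in())"
```

```text
the job is handed in; nothing more can be done
None
```

All four square motors are standing shaft up in the holder of their own size, and the job is handed in at about 36 s of the 136 s allowed. It reported no verdict. I lowered each motor in small steps until the wrist force showed it touching the pocket floor, then released it. The large motor touched down hardest, at about 38 N; the others were at 15 N or less.

**Final position:** the last side view puts the large, medium and tiny motors within about 2–3 mm of their pocket centres, against 11 mm allowed. The top faces match their expected size when seated on the floor. I checked the small motor only by eye, in the wrist and side views after release; it is upright inside its rim.

**Things left alone:** the gear motor and jar sit at the same side-view pixels as at the start. I never reached for the green look-alike; it was last in view before the medium and tiny motors were moved.

**Disagreements:** camera views differed by 1–3 mm, and rim heights measured 6–9 mm against the stated 8 mm. One rough wrist estimate of the placed large motor came out about 4 mm from the later side-view value, still inside the pocket. No check failed.

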